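# Fit the suction nozzle and open the locked damper of a bench dust extractor

## Robot

A 7-joint arm with a two-finger parallel gripper is mounted at the origin on the work surface. World frame = base frame: x ahead of the robot, y to its left, z up, the work surface at z = 0. Lengths are in m, angles in rad, forces in N, time in s.
With the tool pointing down it reaches from about 0.4 to 0.85 m from the base axis. Payload 4.4 kg.
Tool frame: the origin (TCP) lies on the front face of the gripper's body, between the roots of the fingers; the fingertips stand 97 mm ahead of it and the grasp point (between the pads) lies 78 mm ahead of it (arm.nose_length is the distance from the TCP to the fingertips, in m); z points along the fingers, y is the line along which they close (so a half turn about z gives the same grasp; the last joint's range is limited). The gripper opens to 94 mm and grips with 3 to 60 N. Pads are 16 mm wide; open, the fingers measure 119 mm over their backs; the gripper's body (75 mm by 177 mm) begins 78 mm behind the grasp point.
Start: joints at [1.142, 0.628, 0.038, 1.517, -0.027, 0.996, -0.02], TCP at [0.231, -0.608, 0.303] pointing down, gripper open.
Joint ranges: [-3.06, 3.06], [-0.37, 2.12], [-1.25, 1.32], [0.18, 2.47], [-1.1, 4.24], [0.23, 1.98], [-2.94, 2.94]. Speed limits (rad/s): [2.57, 2.57, 3.14, 3.14, 3.14, 3.14, 3.14].

## Interface

Orientations are given as a rotation vector (axis times angle).
In Python, from bench import status, optics, workorder, spotter, arm gives the robot as it stands.
- The arm moves only by the tool step_arm, never from a script. Its arguments are lists of equal length, an entry for each row: "translation": the shift along the tool's x, y, z in cm, a list of three; "turn": the turn about the tool's z in rad. In form: {"translation": [[x, y, z], ...], "turn": [turn, ...]}. A call has exactly 5 rows; each row is the pose to reach, as a shift and turn from the pose commanded when the call began, along the tool's axes at that moment; what a row does not reach only later rows make up. A row lasts 1/12 s, in which the tool goes at most 41.7 mm and 7.16 degrees, less where a joint would pass 70% of its speed; a pose out of reach is approached as far as the arm can. A call with a gripper value outside its range is refused whole. "gripper" is the opening, from 0 (shut) to 1 (fully open), set as the call begins (left out, the last holds). The fingers move at their own pace and stop on an object; "newtons" is the grip in N (left out, the last holds). Time passes only in rows, so rows that repeat a pose let the fingers close, or fill a call up. It gives the time, the measured TCP pose, the force, the opening and the grip force at its end, in the units of the state.
- status.state(): the state, without advancing time (a new reading comes with each control period).
- optics.grab_frame(name): name is "scene" or "top" or "wrist"; returns the picture (420x560x3 uint8, red, green, blue); there is no depth.
- optics.camera_model(name): a dict with "fx", "fy", "cx", "cy" (pixels), "dist" ([k1, k2, p1, p2, k3] as OpenCV has them; the pictures are not rectified), "R" (3x3) and "t" (3): a world point X has camera coordinates R X + t. Camera axes: x right, y down, z forward; pixel columns grow to the right and rows downward; lengths in m; the calibration is good to about 2 mm. A picture is of the moment at which its call begins: read the wrist's pose just before it. camera_model takes no time and is no camera call; for the wrist camera it gives the pose at the moment of the call.
- workorder.hand_in(): hands the job in; it is judged then, once.
Trained networks look in the newest picture that a camera, given by its name, has taken for a name from the list of things; names that differ only in an ending like _2 or _b are one class to them, and where a whole thing is asked for, a point or a joint stands for the part that bears it (a point fixed in the world has none). Each returns a list of dicts, best first, with "confidence" (0 to 1); they miss things now and then, are a little off and sometimes report something else, mostly with a low value. They report only what shows in the picture. A call takes as long as a camera call. They do not tell look-alikes from the thing itself.
- spotter.masks_of(query, camera): "pixels" (420x560 bool, what is visible of it) and "bbox" ([left, top, right, bottom] in pixels, round what is visible of it).
The state is a dict: "time_s": time; "joint_pos": joint angles; "qvel": joint speeds; "joint_torque": joint torques, N m; "ee_pos": TCP position; "tcp_rot": TCP orientation; "ft_force": force on the tool from outside, world axes, zero at the start; "ft_torque": the same for the moment, N m; "opening": finger opening in m; "gripper_force": force on a finger pad.
Only numpy, scipy, OpenCV 4.12 (cv2) and the standard library are available. Lean on these libraries where they do the work, as an engineer would, in place of code of your own. Each camera call takes 0.05 s, during which the arm holds its last target. There are 200 camera calls.

## Task

Get the bench dust extractor ready for cleaning the stone. First, with the damper still shut, pick up the black suction nozzle, push its wide end straight and firmly onto the extractor's leaning tapered pipe until it grips, and let go; then open the damper: raise the lever's locking collar out of its notch, swing the lever right over from the front to the back, and let the collar drop into the back notch. Leave the bottle, beaker, stone and brush as they stand.

Things in the scene. Friction and masses are not known exactly. Their poses are not given: they have to be found in the camera images.
- unit: bench dust extractor, fixed: white case 220 (x) x 330 (y) mm, top at 70 mm. Origin under its centre at bench height; x from the louvred front to the back, y to its left, z up. On top at its right (y -85 mm) the damper housing and pipe, up to 78 mm across, bent over to the front; at its left (y +85 mm) the damper lever between two steel cheeks; a spindle joins them along y, 100 mm up
- spigot (a point): foot centre of the aluminium tapered spigot, on its flange's upper face (58 mm disc), at unit (15, -85, 166) mm; z points out along the spigot, which leans 30 degrees from vertical towards the unit's front (-x); y is the unit's y. 45 mm long, 41 mm across at the foot, 3 degrees taper a side, 36 mm near the end, the last 4 mm bevelled to 32 mm. A straight push of 10 to 20 N makes the nozzle grip
- nozzle: black suction nozzle, loose, 140 mm long, 0.14 kg, upright on its wide end. Origin: centre of the wide open end, z to the narrow end. Socket 52 mm across, from 46 mm up narrowing to a tube 32 mm across at 64 to 140 mm (grip here). Bore 50 mm deep, mouth 40 mm, tapered like the spigot. Home, it is straight, its origin 1 to 4 mm from spigot; merely set down it sits loose, askew, about 10 mm off
- lever (a joint): damper lever's angle: 0 = shut, leaning 28 degrees towards the unit's front; 0.977 rad = open, 28 degrees to the back. It turns about the unit's y through lever_pivot, stiffly (0.2 N m), and stays where left. Steel rod 12 mm thick with a 22 mm end cap, 120 mm long from the pivot. With the collar down in a notch it moves only a degree or two
- collar (a joint): lift of the locking collar along the lever, m: 0 = down in a notch, stop at 0.014; between the notches the gate's raised middle holds it 8 mm up or more. Lifted 9 mm or more the lever swings freely. Its spring pushes it down with 5 N at 0, 10 N at the stop
- lever_pivot (a point): point on the lever's hinge axis in the middle of the lever, fixed to the unit at (30, 85, 100) mm; its axes are the unit's
- collar_grip (a point): middle of the collar's ribbed aluminium grip, a cylinder 32 mm across, 34 mm long round the lever, 72 mm from the pivot when down; z along the lever away from the pivot, y along the hinge. The gate's cheeks reach 50 mm from the pivot and 14 mm to either side of the lever; the end cap's top is 48 mm beyond this point when down
- solvent: amber bottle with a black cap, 62 mm across, 145 mm tall, standing; origin under its centre. Leave alone
- beaker: white plastic beaker, 72 mm across, 85 mm tall, standing; origin under its centre. Leave alone
- stone: dark rounded stone specimen, 112 mm across, 72 mm tall; origin under its centre. Leave alone
- brush: dusting brush, 190 mm long, lying; origin under its middle. Leave alone
Things that resemble listed ones, but are neither listed nor needed, are in the scene too. What is shaped like the nozzle but purple or yellow is not meant.

How it is judged:
By the outcome, as a careful person would: the job done as asked, in the order asked, and still so for the second after the job is handed in, with the robot touching nothing.
It also fails if it takes over 72 s, if anything falls off the work surface, if the arm or the gripper's body presses on something with over 40 N, if the wrist force passes 120 N, or if a joint passes its speed limit or range.

## Working session

There is one attempt and no reset: what is moved stays moved. The work goes in short steps, Python scripts to look and compute and a tool call to move; the robot and the scene stay as the last step left them, time stands still between calls to the robot, and variables do not carry over. Pictures are saved under pics/ and viewed, at most 10 in all, crops included, and the job is handed in when it is done.

Besides the shell and the picture viewer there is one more tool, called after ">>>" by a JSON object that holds its "op" and its "data", one argument or row to a line. step_arm: Moves the arm, as the interface text tells. Its arguments: {"type":"object","properties":{"translation":{"type":"array"},"turn":{"type":"array"},"gripper":{"type":"number"},"newtons":{"type":"number"}},"required":["translation","turn"]}

```bash
mkdir -p pics; ls
python3 - <<'E'
from bench import status, optics, workorder, spotter, arm
import cv2, numpy as np
print(status.state())
print([a for a in dir(arm) if a[0]!='_'], arm.nose_length)
ims=[]
for n in ["scene","top","wrist"]:
    im=optics.grab_frame(n); cv2.imwrite(f"pics/{n}0.png",im[:,:,::-1]); ims.append(im)
    c=optics.camera_model(n); print(n,{k:np.round(v,4).tolist() for k,v in c.items()})
cv2.imwrite("pics/a.png",cv2.resize(np.vstack(ims[:2])[:,:,::-1],(560,840)) if 0 else ims[0][:,:,::-1])
for n in ["scene","top"]:
    for q in ["unit","nozzle","lever","collar","solvent","beaker","stone","brush"]:
        for d in spotter.masks_of(q,n): print(n,q,round(d["confidence"],2),d["bbox"])
E
```

```text
pics
{'time_s': 0.0, 'joint_pos': array([ 1.14221217,  0.62930702,  0.0384398 ,  1.51837946, -0.02700788,
        0.9962792 , -0.01997603]), 'qvel': array([-5.92689044e-04,  2.75851862e-04,  1.46881507e-04, -2.65753631e-04,
        6.67955796e-06, -1.61576629e-03,  1.15134937e-03]), 'joint_torque': array([ 8.89499624e-04, -5.49727285e+01,  1.14346124e+00, -1.86630964e+01,
       -5.22966846e-02,  2.37019738e-02,  1.69688656e-04]), 'ee_pos': array([ 0.23052911, -0.6072243 ,  0.30177559]), 'tcp_rot': array([-3.08825196e+00, -5.66444108e-01,  5.48090179e-04]), 'ft_force': array([-1.01301794, -0.20012714, -0.8807557 ]), 'ft_torque': array([ 0.02846805, -0.01027747,  0.0369743 ]), 'gripper_force': 0.0, 'opening': 0.0937428435102314}
['MotionError', 'nose_length'] 0.0972
scene {'fx': 507.0695, 'fy': 507.0695, 'cx': 287.2917, 'cy': 206.6976, 'dist': [0.0316, 0.0, 0.0, 0.0, 0.0], 'R': [[0.3081, 0.9512, 0.0198], [0.6572, -0.1978, -0.7273], [-0.6879, 0.2371, -0.686]], 't': [-0.1477, -0.2716, 1.9638]}
top {'fx': 419.897, 'fy': 419.897, 'cx': 269.7376, 'cy': 208.2599, 'dist': [-0.0382, 0.0, 0.0,
[... 809 characters left out ...]
13.3, 179.2, 324.0, 222.2]
scene beaker 0.94 [182.4, 273.3, 208.2, 309.2]
scene stone 0.67 [404.9, 213.9, 440.1, 244.7]
scene stone 0.44 [225.8, 181.3, 355.8, 280.8]
scene brush 0.57 [149.1, 236.7, 172.6, 286.1]
top unit 0.83 [200.5, 149.9, 337.1, 245.0]
top nozzle 0.84 [364.5, 266.0, 395.8, 290.8]
top nozzle 0.78 [366.1, 191.4, 399.3, 213.4]
top nozzle 0.73 [371.5, 228.0, 407.7, 251.2]
top lever 0.75 [220.7, 179.5, 241.3, 205.1]
top collar 0.75 [409.0, 171.7, 423.0, 245.1]
top collar 0.58 [220.3, 183.3, 236.9, 203.0]
top solvent 0.87 [93.9, 249.9, 134.6, 277.4]
top beaker 0.64 [380.3, 128.0, 411.5, 158.3]
top beaker 0.35 [88.8, 131.6, 136.4, 173.9]
top stone 0.69 [87.0, 132.3, 133.2, 175.2]
```

View pics/scene0.png

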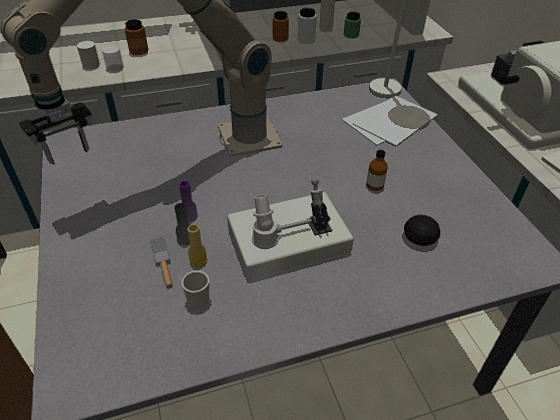

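View pics/top0.png

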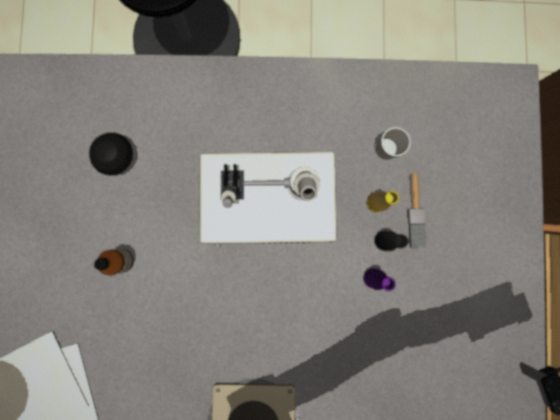

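The pictures show three nozzle shapes: purple at top (378,279), black at top (390,240) and yellow at top (382,202). In the scene picture they are at (187,202), (183,224) and (197,247). The black one fits the description. The spigot leans towards the robot, so unit x ≈ world x, and the lever is on the left. Next I'll measure positions and confirm the nozzle in an enlarged crop.

```bash
cat > h.py <<'E'
from bench import status, optics, workorder, spotter, arm
import cv2, numpy as np
from scipy.optimize import least_squares
from scipy.spatial.transform import Rotation as Ro
def proj(c,X):
    p,_=cv2.projectPoints(np.asarray(X,float).reshape(-1,3),cv2.Rodrigues(np.array(c["R"]))[0],np.array(c["t"],float),
      np.array([[c["fx"],0,c["cx"]],[0,c["fy"],c["cy"]],[0,0,1.]]),np.array(c["dist"],float)); return p[:,0]
def onplane(c,px,z):
    K=np.array([[c["fx"],0,c["cx"]],[0,c["fy"],c["cy"]],[0,0,1.]])
    n=cv2.undistortPoints(np.asarray(px,float).reshape(-1,1,2),K,np.array(c["dist"],float))[:,0]
    R=np.array(c["R"]);C=-R.T@np.array(c["t"]); d=np.c_[n,np.ones(len(n))]@R
    return C+d*((z-C[2])/d[:,2])[:,None]
def nozpts(tip=0):
    a=np.linspace(0,2*np.pi,40); out=[]
    for z,r in [(0,.026),(.046,.026),(.064,.016),(.14,.016)]: out.append(np.c_[r*np.cos(a),r*np.sin(a),0*a+z])
    return np.vstack(out)
E
python3 - <<'E'
from h import *
ct,cs=optics.camera_model("top"),optics.camera_model("scene")
it=cv2.imread("pics/top0.png"); isc=cv2.imread("pics/scene0.png")
# unit: white top
w=(it.min(2)>150).astype(np.uint8); w[:, :180]=0;w[:,350:]=0;w[:140]=0;w[260:]=0
n,l,s,_=cv2.connectedComponentsWithStats(w); k=1+np.argmax(s[1:,4]); print(s[k])
cnt=max(cv2.findContours((l==k).astype(np.uint8),0,1)[0],key=cv2.contourArea)[:,0]
P=onplane(ct,cnt,.07)[:,:2].astype(np.float32); r=cv2.minAreaRect(P); print("unit rect",r)
# nozzles
a=spotter.masks_of; P0=nozpts()
optics.grab_frame("top"); mt=a("nozzle","top"); ms=None
optics.grab_frame("scene"); ms=a("nozzle","scene")
for im,ml,n in((it,mt,"top"),(isc,ms,"scene")):
    for m in ml: print(n,m["bbox"],round(m["confidence"],2),im[m["pixels"]].mean(0)[::-1].round())
def fit(bt,bs):
    def f(x):
        e=[]
        for c,b in((ct,bt),(cs,bs)):
            if b is None: continue
            q=proj(c,P0+[x[0],x[1],0]); e+=list(np.r_[q.min(0),q.max(0)]-b)
        return np.array(e)
    s=least_squares(f,[.5,-.25]); return s.x,f(s.x).round(1)
print("both",fit([371.5,228,407.7,251.2],[175.7,203.1,193.7,245.0]))
print("top",fit([371.5,228,407.7,251.2],None)); print("scene",fit(None,[175.7,203.1,193.7,245.0]))
print("purple",fit([364.5,266,395.8,290.8],None)[0],"yellow",fit([366.1,191.4,399.3,213.4],None)[0])
A=cv2.resize(it[180:300,340:440],None,fx=4,fy=4,interpolation=2);B=cv2.resize(isc[170:290,150:245],None,fx=4,fy=4,interpolation=2)
cv2.imwrite("pics/crop.png",np.hstack([A,B]))
E
```

```text
[  200   152   136    91 10533]
unit rect ((0.5678044557571411, -0.02802814543247223), (0.2160508930683136, 0.325495183467865), 1.8092933893203735)
top [362.7, 268.5, 397.4, 292.2] 0.83 [50. 28. 61.]
top [373.7, 228.4, 408.9, 251.6] 0.79 [32. 31. 30.]
top [366.1, 193.4, 403.5, 213.3] 0.79 [109.  97.  44.]
scene [189.1, 225.0, 208.9, 266.8] 0.83 [74. 63. 30.]
scene [180.6, 178.9, 199.0, 222.1] 0.57 [45. 33. 51.]
both (array([ 0.4696248 , -0.32528342]), array([ 0.7,  1.2, -1.2, -0.9, -1.2, -0.3,  0.7,  0.9]))
top (array([ 0.46994903, -0.32594628]), array([ 1. ,  1. , -0.9, -1. ]))
scene (array([ 0.46863388, -0.32429489]), array([-0.9, -0.6,  0.9,  0.6]))
purple [ 0.37396815 -0.30309498] yellow [ 0.56278656 -0.30911316]
```

View pics/crop.png

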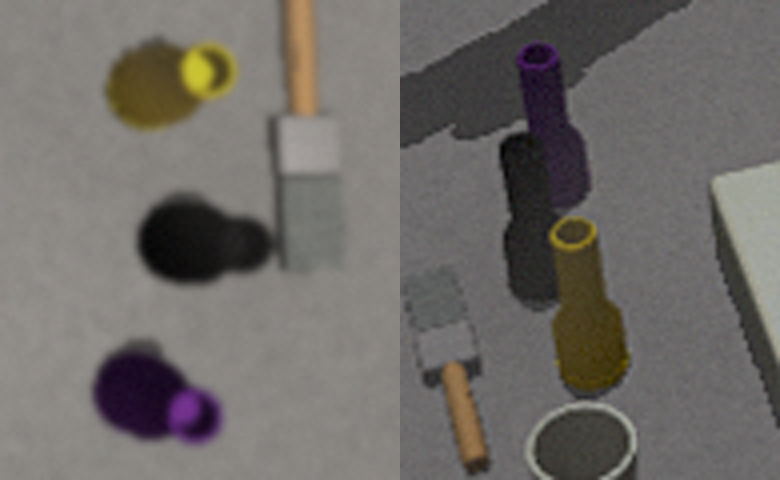

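Confirmed: the middle nozzle, at top-crop (185,240), is black. Its neighbours are yellow and purple, so they aren't the ones meant. Its base is at about (0.4695, -0.3255). The tool always points down, so I'll grip the nozzle across y, tip it 30° on clear bench (pivoting in the pads), clamp it hard, and then fit it.

>>> {"op": "step_arm", "data": {
  "translation": [
    [16.2,-8.9,0],
    [16.2,-8.9,0],
    [16.2,-8.9,0],
    [16.2,-8.9,0],
    [16.2,-8.9,0]
  ],
  "turn": [0.332,0.332,0.332,0.332,0.332],
  "gripper": 1
}}

```text
time_s: 1.57
ee_pos: [0.3553, -0.4618, 0.3027]
tcp_rot: [-3.138, -0.058, -0.004]
ft_force: [0.2, 0.7, -0.7]
opening: 0.0941
gripper_force: 0.0
```

>>> {"op": "step_arm", "data": {
  "translation": [
    [12.4,-13.7,0],
    [12.4,-13.7,0],
    [12.4,-13.7,0],
    [12.4,-13.7,0],
    [12.4,-13.7,0]
  ],
  "turn": [0,0,0,0,0]
}}

```text
time_s: 1.98
ee_pos: [0.4746, -0.3204, 0.3028]
tcp_rot: [-3.138, -0.06, -0.004]
ft_force: [0.2, 0.6, -0.6]
opening: 0.0939
gripper_force: 0.0
```

Run:
```python
from h import *
s=status.state();print(s["ee_pos"],s["qvel"].round(3).max())
c=optics.camera_model("wrist");im=optics.grab_frame("wrist");cv2.imwrite("pics/w1.png",im[:,:,::-1])
P0=nozpts()
for m in spotter.masks_of("nozzle","wrist"):
    b=m["bbox"];print(b,round(m["confidence"],2),im[m["pixels"]].mean(0).round())
    f=lambda x:(lambda q:np.r_[q.min(0),q.max(0)]-b)(proj(c,P0+[x[0],x[1],0]))
    r=least_squares(f,[.47,-.32]);print(r.x,r.fun.round(1))
```

```text
[ 0.47461923 -0.32042286  0.3027855 ] 0.039
[262.6, 169.8, 312.2, 246.9] 0.87 [48. 48. 48.]
[ 0.46810363 -0.32759053] [-1.  -1.8  1.   1.3]
[243.5, 63.5, 299.6, 126.7] 0.8 [154. 142.  31.]
[ 0.56626494 -0.30846655] [ 0.4  0.6 -0.6 -0.9]
[234.6, 248.3, 279.2, 317.3] 0.67 [68. 52. 79.]
[ 0.39460677 -0.30041831] [ -3.2 -18.6   4.1  14.4]
```

View pics/w1.png

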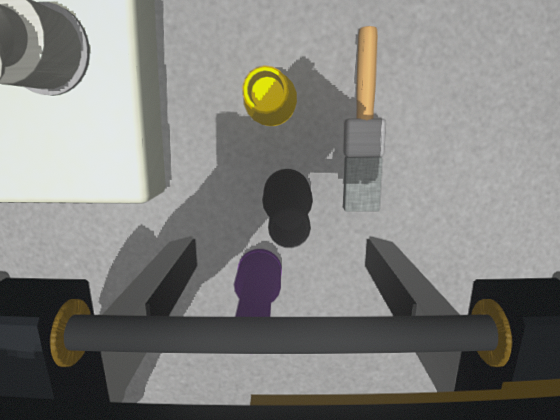

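The wrist view shows the black nozzle at (288,208) between the fingers, with clear space for them on both sides. Lowering and gripping.

>>> {"op": "step_arm", "data": {
  "translation": [
    [-0.6,0.6,0],
    [-0.6,0.6,4],
    [-0.6,0.6,8],
    [-0.6,0.6,11.5],
    [-0.6,0.6,11.5]
  ],
  "turn": [0,0,0,0,0]
}}

```text
time_s: 2.5
ee_pos: [0.459, -0.3328, 0.1819]
tcp_rot: [-3.136, -0.042, 0.017]
ft_force: [0.3, 0.6, 0.9]
opening: 0.0941
gripper_force: 0.0
```

>>> {"op": "step_arm", "data": {
  "translation": [
    [0,0,0],
    [0,0,0],
    [0,0,0],
    [0,0,0],
    [0,0,0]
  ],
  "turn": [0,0,0,0,0],
  "gripper": 0,
  "newtons": 20
}}

```text
time_s: 2.92
ee_pos: [0.4652, -0.3331, 0.1895]
tcp_rot: [3.139, 0.048, 0.004]
ft_force: [-0.9, 0.2, -0.9]
opening: 0.0638
gripper_force: 0.0
```

>>> {"op": "step_arm", "data": {
  "translation": [
    [0,0,0],
    [0,0,0],
    [0,0,-0.5],
    [0,0,-1],
    [0,0,-2]
  ],
  "turn": [0,0,0,0,0]
}}

```text
time_s: 3.33
ee_pos: [0.4641, -0.332, 0.2076]
tcp_rot: [-3.14, -0.049, 0.002]
ft_force: [-0.7, -1.0, -2.0]
opening: 0.0319
gripper_force: 20.0
```

>>> {"op": "step_arm", "data": {
  "translation": [
    [0,-2,0],
    [0,-4.5,0],
    [0,-7,0],
    [0,-9,0],
    [0,-9,0]
  ],
  "turn": [0,0,0,0,0],
  "newtons": 25
}}

```text
time_s: 3.75
ee_pos: [0.4618, -0.2374, 0.2081]
tcp_rot: [-3.137, -0.057, 0.002]
ft_force: [-0.2, 0.3, -1.4]
opening: 0.0317
gripper_force: 24.9
```

>>> {"op": "step_arm", "data": {
  "translation": [
    [0,0,0],
    [0,0,0.6],
    [0,0,1.2],
    [0,0,1.7],
    [0,0,1.9]
  ],
  "turn": [0,0,0,0,0]
}}

```text
time_s: 4.17
ee_pos: [0.4646, -0.2432, 0.1926]
tcp_rot: [3.14, 0.047, 0.012]
ft_force: [-1.8, 7.0, 37.6]
opening: 0.0317
gripper_force: 25.0
```

>>> {"op": "step_arm", "data": {
  "translation": [
    [0,0,0.1],
    [0,0,0.1],
    [0,0,0.1],
    [0,0,0.1],
    [0,0,0.1]
  ],
  "turn": [0,0,0,0,0],
  "newtons": 7
}}

```text
time_s: 4.58
ee_pos: [0.4636, -0.2434, 0.1893]
tcp_rot: [3.141, 0.046, 0.007]
ft_force: [0.7, 4.1, 11.9]
opening: 0.0318
gripper_force: 7.0
```

>>> {"op": "step_arm", "data": {
  "translation": [
    [-0.6,0,-0.12],
    [-1.2,0,-0.19],
    [-1.8,0,-0.23],
    [-2.4,0,-0.25],
    [-3.0,0,-0.23]
  ],
  "turn": [0,0,0,0,0]
}}

```text
time_s: 5.0
ee_pos: [0.4306, -0.2439, 0.1897]
tcp_rot: [3.141, 0.046, -0.001]
ft_force: [0.4, -0.4, -2.0]
opening: 0.0317
gripper_force: 7.0
```

>>> {"op": "step_arm", "data": {
  "translation": [
    [-0.6,0,0.05],
    [-1.2,0,0.13],
    [-1.8,0,0.24],
    [-2.4,0,0.37],
    [-3.0,0,0.53]
  ],
  "turn": [0,0,0,0,0]
}}

```text
time_s: 5.42
ee_pos: [0.403, -0.2449, 0.1859]
tcp_rot: [3.139, 0.049, 0.007]
ft_force: [-0.7, 0.4, 10.1]
opening: 0.0315
gripper_force: 7.0
```

>>> {"op": "step_arm", "data": {
  "translation": [
    [0,0,0],
    [0,0,0],
    [0,0,0],
    [0,0,0],
    [0,0,0]
  ],
  "turn": [0,0,0,0,0],
  "newtons": 50
}}

```text
time_s: 5.83
ee_pos: [0.4029, -0.2449, 0.1859]
tcp_rot: [3.139, 0.048, 0.006]
ft_force: [-0.0, 0.3, 9.8]
opening: 0.0315
gripper_force: 50.0
```

Run:
```python
from h import *
im=optics.grab_frame("scene");A=cv2.resize(im[170:290,150:260],(550,600),interpolation=2)
cv2.imwrite("pics/t1.png",A[:,:,::-1])
```

```text
(no output)
```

View pics/t1.png

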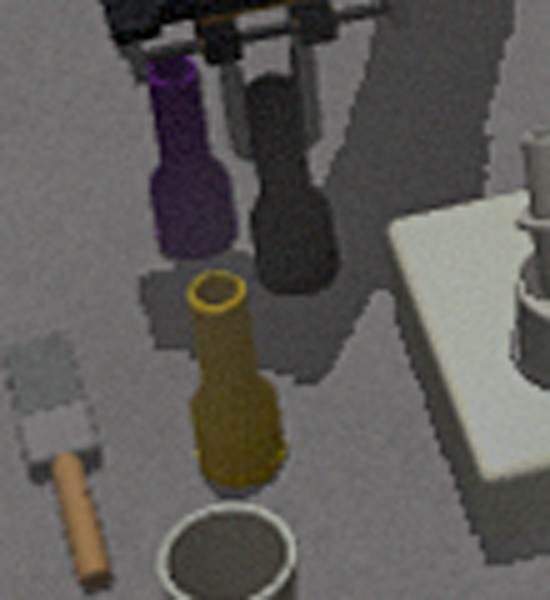

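The nozzle is tipped towards the robot: its narrow end is at crop (270,90) and its mouth at (300,280). Lifting it, then measuring the tilt and spigot from there.

>>> {"op": "step_arm", "data": {
  "translation": [
    [0,0,-2],
    [0,0,-5],
    [0,0,-9],
    [0,0,-12],
    [0,0,-15]
  ],
  "turn": [0,0,0,0,0]
}}

```text
time_s: 6.3
ee_pos: [0.401, -0.2443, 0.3363]
tcp_rot: [3.141, 0.048, 0.0]
ft_force: [1.0, -0.5, -1.3]
opening: 0.0311
gripper_force: 50.0
```

>>> {"op": "step_arm", "data": {
  "translation": [
    [0,0,-3],
    [2,-3,-5],
    [4,-6,-6.5],
    [6,-9,-6.5],
    [6,-9,-6.5]
  ],
  "turn": [0,0,0,0,0]
}}

```text
time_s: 6.72
ee_pos: [0.4626, -0.1455, 0.4003]
tcp_rot: [-3.137, -0.065, -0.007]
ft_force: [0.2, 0.5, -1.9]
opening: 0.0313
gripper_force: 50.0
```

>>> {"op": "step_arm", "data": {
  "translation": [
    [0,0,0],
    [0,0,0],
    [0,0,0],
    [0,0,0],
    [0,0,0]
  ],
  "turn": [0,0,0,0,0]
}}

```text
time_s: 7.13
ee_pos: [0.4583, -0.1536, 0.3994]
tcp_rot: [3.141, 0.045, -0.001]
ft_force: [1.1, -0.4, -1.7]
opening: 0.0314
gripper_force: 50.0
```

Run:
```python
from h import *
s=status.state();print(s["ee_pos"],s["tcp_rot"],s["ft_force"])
M={}
for n in ["scene","wrist","top"]:
    c=optics.camera_model(n);im=optics.grab_frame(n);cv2.imwrite(f"pics/{n}2.png",im[:,:,::-1])
    for q in ["nozzle","spigot","unit"]:
        for i,m in enumerate(spotter.masks_of(q,n)):
            print(n,q,m["bbox"],round(m["confidence"],2),im[m["pixels"]].mean(0).round())
            M[f"{n}_{q}_{i}"]=m["pixels"]
np.savez("m2.npz",**M)
a,b,c=[cv2.imread(f"pics/{n}2.png") for n in("scene","wrist","top")]
cv2.imwrite("pics/v2.png",np.hstack([b,cv2.resize(a[140:290,160:245],(238,420),interpolation=2)]))
```

```text
[ 0.45828468 -0.1535546   0.39943748] [ 3.14112598e+00  4.49267532e-02 -1.08382677e-03] [ 1.1101772  -0.35033855 -1.74686007]
scene nozzle [229.2, 132.0, 249.1, 181.4] 0.97 [31. 30. 30.]
scene nozzle [192.4, 226.3, 208.5, 267.9] 0.86 [75. 64. 30.]
scene nozzle [179.9, 178.5, 200.0, 221.7] 0.69 [51. 40. 57.]
scene nozzle [406.3, 213.4, 441.3, 246.0] 0.28 [20. 20. 20.]
scene spigot [226.5, 178.9, 353.8, 279.2] 0.66 [111. 112. 104.]
scene unit [227.0, 178.5, 355.0, 281.0] 0.87 [111. 112. 105.]
wrist nozzle [242.3, 148.0, 318.8, 314.1] 0.76 [41. 41. 41.]
wrist nozzle [360.8, 220.4, 424.4, 279.5] 0.68 [72. 52. 84.]
wrist nozzle [380.0, 71.1, 457.6, 116.5] 0.63 [130. 116.  23.]
wrist spigot [6.2, 0.0, 319.6, 182.0] 0.85 [188. 192. 187.]
wrist unit [6.7, 1.7, 314.7, 177.0] 0.67 [188. 191. 186.]
wrist unit [6.5, 39.8, 105.3, 115.5] 0.6 [121. 121. 118.]
top nozzle [367.6, 193.8, 401.1, 204.0] 0.5 [123. 113.  49.]
top spigot [199.8, 150.3, 336.7, 245.8] 0.74 [190. 192. 189.]
top unit [200.4, 152.9, 338.4, 247.1] 0.86 [190. 192. 189.]
```

View pics/v2.png

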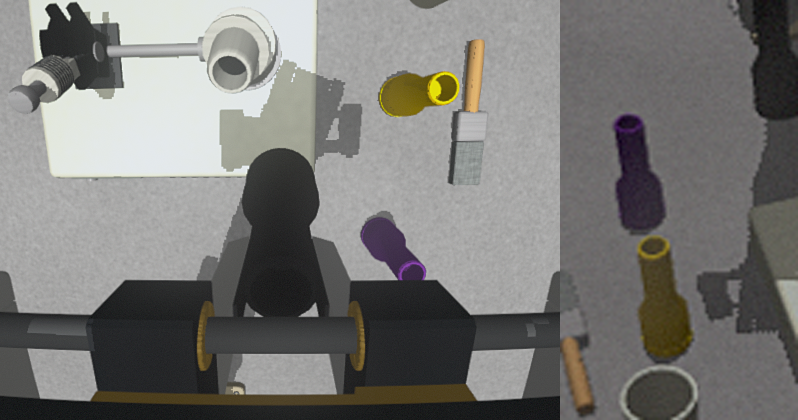

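The wrist view shows the spigot end ring at (231,70). The held nozzle has its socket at (281,185) and its narrow end at (280,290). The scene strip shows it leaning the right way. Fitting tilt and spigot.

```bash
cat >> h.py <<'E'
def spigpts(u,s,r):  # ring at axial s radius r; u=(x,y,yaw)
    a=np.linspace(0,2*np.pi,40); t=np.deg2rad(30)
    ax=np.array([-np.sin(t),0,np.cos(t)]);e1=np.array([np.cos(t),0,np.sin(t)])
    p=np.array([.015,-.085,.166])+ax*s+r*(np.cos(a)[:,None]*e1+np.sin(a)[:,None]*[0,1,0])
    return Ro.from_euler("z",u[2]).apply(p)+[u[0],u[1],0]
def nozheld(tcp,rot,th,s,dx,dz=0,phi=0):
    # th tilt of narrow end toward -toolx ; grasp point on axis at s
    N=nozpts()-[0,0,s]
    M=Ro.from_euler("y",-th)*Ro.from_euler("x",phi)   # in frame x=toolx, z up
    Z=Ro.from_rotvec(rot); F=Z*Ro.from_euler("x",np.pi) # frame with z up, x=toolx
    g=tcp+Z.apply([0,0,.078])
    return F.apply(M.apply(N)+[dx,0,dz])+g
E
cat > fit2.py <<'E'
from h import *
import sys
s=status.state();tcp,rot=s["ee_pos"],s["tcp_rot"]
cw,cs=optics.camera_model("wrist"),optics.camera_model("scene")
E
python3 - <<'E'
from fit2 import *
bw=np.array([242.3,148.,318.8,314.1]);bs=np.array([229.2,132,249.1,181.4])
def f(x,wt=1):
    P=nozheld(tcp,rot,x[0],x[1],x[2],0,x[3]);a=proj(cw,P);b=proj(cs,P)
    return np.r_[np.r_[a.min(0),a.max(0)]-bw,2*(np.r_[b.min(0)[:1],b.max(0)]-bs[[0,2,3]])]
r=least_squares(f,[.5,.11,0,0]);print("nozzle th deg,s,dx,phi",np.rad2deg(r.x[0]),r.x[1:],r.fun.round(1))
N=nozheld(tcp,rot,*r.x[:3],0,r.x[3]);print("origin",N[:40].mean(0),"end",N[-40:].mean(0))
# unit fit on wrist: corner and edges; overlay
im=cv2.imread("pics/wrist2.png")
w=(im.min(2)>165).astype(np.uint8);w[185:]=0
def edge(img):return img
# unit top right edge: last white column for rows 120..150 ; front edge: last white row for cols 120..200 
R=[(np.where(w[v,270:340])[0].max()+270.5,v) for v in list(range(5,60,5))+list(range(165,173))]
Fp=[(u,np.where(w[150:185,u])[0].max()+150.5) for u in range(70,200,10)]
r3=onplane(cw,R,.07);f3=onplane(cw,Fp,.07)
print("right edge",np.polyfit(r3[:,0],r3[:,1],1),r3[:,1].round(4));print("front",np.polyfit(f3[:,1],f3[:,0],1),f3[:,0].round(4))
u=(.568,-.028,np.deg2rad(1.8))
for sg,rr in((0,.029),(0,.0205),(.041,.018),(.045,.016)):
    q=proj(cw,spigpts(u,sg,rr));cv2.polylines(im,[q.round().astype(int).reshape(-1,1,2)],True,(0,0,255),1);print(sg,q.mean(0).round(1),q.min(0).round(1),q.max(0).round(1))
q=proj(cw,N)
for k in range(4):cv2.polylines(im,[q[40*k:40*k+40].round().astype(int).reshape(-1,1,2)],True,(0,255,0),1)
cv2.imwrite("pics/ov.png",cv2.resize(im[0:330,150:350],(480,792))[:600])
E
```

```text
nozzle th deg,s,dx,phi 5.538425850843947 [0.10230714 0.01427915 0.00985896] [-4.2  0.6  1.2 -0.2 -2.  -2.2  2.1]
origin [ 0.48374629 -0.15076523  0.21993638] end [ 0.47002256 -0.1525619   0.35925075]
right edge [ 0.08277858 -0.26250749] [-0.2063 -0.2121 -0.2058 -0.2127 -0.2119 -0.2133 -0.2137 -0.214  -0.2143
 -0.2057 -0.2026 -0.2231 -0.2232 -0.2233 -0.2234 -0.2235 -0.2236 -0.2237
 -0.2237]
front [-0.02649896  0.44919243] [0.4464 0.4467 0.447  0.4474 0.4477 0.448  0.4483 0.4487 0.449  0.4494
 0.4497 0.45   0.4504]
0 [237.3  50.4] [203.5  16.1] [271.2  84.2]
0 [237.4  51.2] [213.5  27.2] [261.3  75.2]
0.041 [232.4  70.6] [209.   47.9] [255.9  93.4]
0.045 [231.9  72.9] [210.8  52.7] [253.   93.4]
```

View pics/ov.png

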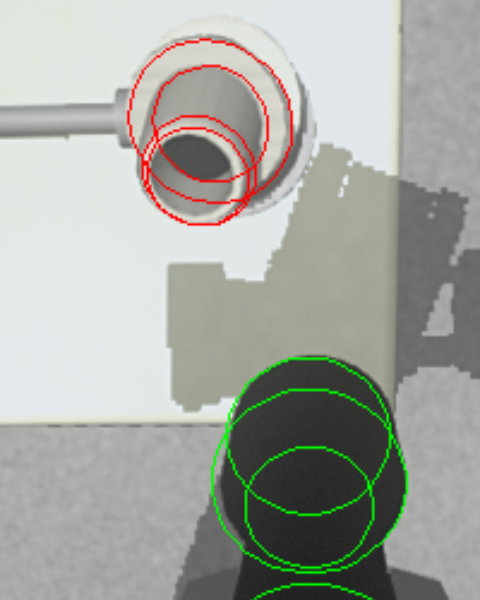

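Run:
```python
from fit2 import *
m=np.load("m2.npz");mw=m["wrist_nozzle_0"];ms=m["scene_nozzle_0"]
SEG=[(0,80),(40,120),(80,160)]
def sil(c,P,sc=3):
    q=proj(c,P);I=np.zeros((420*sc,560*sc),np.uint8)
    for a,b in SEG:cv2.fillConvexPoly(I,cv2.convexHull((q[a:b]*sc).round().astype(np.int32)),1)
    return cv2.resize(I.astype(np.float32),(560,420),interpolation=cv2.INTER_AREA)
# wrist: compare only rows <225 (above finger tips)
def cost(x,full=False):
    P=nozheld(tcp,rot,x[0],x[1],x[2],0,0)
    a=np.abs(sil(cw,P)-mw)[:222].sum()/mw[:222].sum();S=sil(cs,P)
    b=np.abs(S-ms)[160:].sum()/ms[160:].sum()
    return (a,b) if full else a+b
res=[]
for th in range(-10,50,4):
    best=min((cost((np.deg2rad(th),s,dx)),s,dx) for s in np.arange(.09,.13,.004) for dx in np.arange(-.012,.0121,.004))
    res.append((best,th));print(th,np.round(best,3))
from scipy.optimize import minimize
b=min(res);r=minimize(cost,[np.deg2rad(b[1]),b[0][1],b[0][2]],method="Nelder-Mead",options=dict(initial_simplex=[[np.deg2rad(b[1])+i*.08,b[0][1]+j*.005,b[0][2]+k*.004] for i,j,k in((0,0,0),(1,0,0),(0,1,0),(0,0,1))]))
print(np.rad2deg(r.x[0]),r.x,cost(r.x,True))
im=cv2.imread("pics/wrist2.png");isc=cv2.imread("pics/scene2.png");N=nozheld(tcp,rot,*r.x)
for I,c in((im,cw),(isc,cs)):
    q=proj(c,N)
    for k in range(4):cv2.polylines(I,[(q[40*k:40*k+40]*16).round().astype(int).reshape(-1,1,2)],True,(0,255,0),1,shift=4)
cv2.imwrite("pics/ov2.png",np.hstack([cv2.resize(im[130:330,200:360],(480,600)),cv2.resize(isc[110:200,215:260],(300,600),interpolation=0)]))
```

```text
-10 [0.892 0.126 0.012]
-6 [0.681 0.118 0.012]
-2 [0.475 0.114 0.012]
2 [0.282 0.11  0.012]
6 [0.122 0.106 0.012]
10 [0.129 0.106 0.008]
14 [0.13  0.106 0.   ]
18 [ 0.14   0.11  -0.008]
22 [ 0.192  0.11  -0.012]
26 [ 0.323  0.11  -0.012]
30 [ 0.493  0.11  -0.012]
34 [ 0.691  0.106 -0.012]
38 [ 0.897  0.102 -0.012]
42 [ 1.064  0.09  -0.012]
46 [ 1.206  0.09  -0.012]
6.330454380515665 [0.11048727 0.10379528 0.01304855] (np.float64(0.039356200636814144), np.float64(0.058705615014145056))
```

View pics/ov2.png

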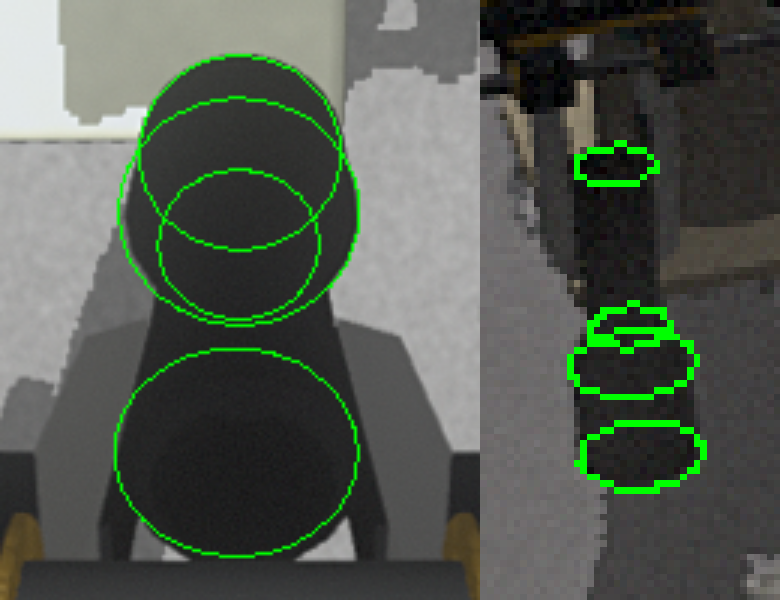

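```bash
cat > fit3.py <<'E'
from fit2 import *
im=cv2.GaussianBlur(cv2.imread("pics/wrist2.png"),(3,3),0).astype(np.float32).mean(2)
G=np.hypot(cv2.Sobel(im,5,1,0),cv2.Sobel(im,5,0,1))
def score(u):
    q=np.vstack([proj(cw,spigpts(u,a,b)) for a,b in((.012,.0199),(.041,.0181),(.045,.016))])
    h=cv2.convexHull(q.astype(np.float32))[:,0];h=np.vstack([h,h[:1]])
    d=np.r_[0,np.cumsum(np.hypot(*np.diff(h,axis=0).T))];t=np.linspace(0,d[-1],200)
    p=np.c_[np.interp(t,d,h[:,0]),np.interp(t,d,h[:,1])];p=p[p[:,1]>45]
    return cv2.remap(G,p[:,0].astype(np.float32)[None],p[:,1].astype(np.float32)[None],1).mean()
E
python3 - <<'E'
from fit3 import *
b=sorted(((score((.568+a/1000,-.028+c/1000,.03)),a,c) for a in np.arange(-6,6.1,.5) for c in np.arange(-6,6.1,.5)),reverse=True)[:8];print(b)
u=(.568+b[0][1]/1000,-.028+b[0][2]/1000,.03)
for th,s,dx in((8,.1045,.010),(12,.106,.004),(16,.108,-.004)):
    N=nozheld(tcp,rot,np.deg2rad(th),s,dx);print(th,"origin",N[:40].mean(0).round(4),"- tcp",(N[:40].mean(0)-tcp).round(4))
for sg in(0,.035,.045,.055):print("spig",sg,spigpts(u,sg,.01)[:-1].mean(0).round(4))
I=cv2.imread("pics/wrist2.png")
for a,r in((.012,.0199),(.041,.0181),(.045,.016)):cv2.polylines(I,[(proj(cw,spigpts(u,a,r))*16).round().astype(int).reshape(-1,1,2)],True,(0,0,255),1,shift=4)
cv2.imwrite("pics/ov3.png",cv2.resize(I[10:120,170:310],(700,550),interpolation=2))
E
```

```text
[(np.float32(162.3827), np.float64(3.5), np.float64(1.0)), (np.float32(162.17505), np.float64(3.5), np.float64(1.5)), (np.float32(160.15248), np.float64(4.0), np.float64(1.0)), (np.float32(159.91615), np.float64(4.0), np.float64(1.5)), (np.float32(153.7899), np.float64(3.0), np.float64(1.5)), (np.float32(153.72093), np.float64(3.0), np.float64(1.0)), (np.float32(152.24387), np.float64(4.5), np.float64(1.0)), (np.float32(150.85945), np.float64(4.5), np.float64(1.5))]
8 origin [ 0.4842 -0.1518  0.2183] - tcp [ 0.0252  0.0008 -0.1814]
12 origin [ 0.4857 -0.1517  0.2181] - tcp [ 0.0267  0.0008 -0.1815]
16 origin [ 0.4854 -0.1517  0.2181] - tcp [ 0.0264  0.0008 -0.1816]
spig 0 [ 0.589  -0.1115  0.166 ]
spig 0.035 [ 0.5716 -0.112   0.1963]
spig 0.045 [ 0.5666 -0.1122  0.205 ]
spig 0.055 [ 0.5616 -0.1123  0.2136]
```

View pics/ov3.png

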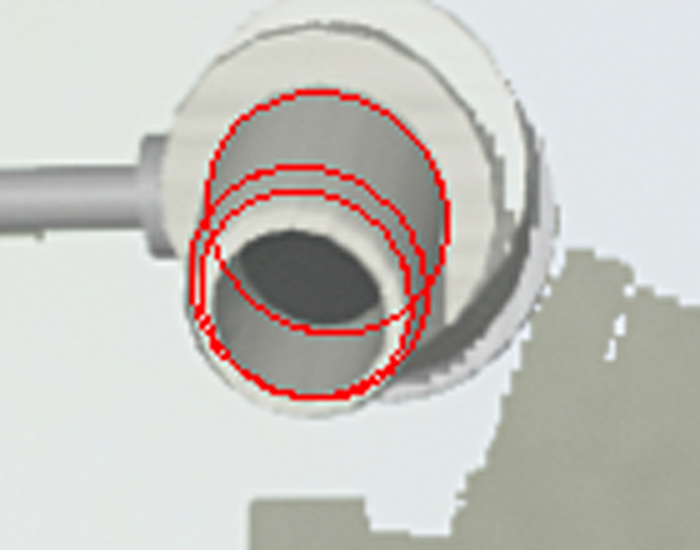

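The overlay is about 4 px too high. The true tip ring has its bottom at crop row 418, and the foot and left edges match the original unit pose of (0.568, -0.027), 1.8°. The nozzle tilt came out at only about 12°, so I'll put the mouth over the spigot tip and let the spigot pivot it the rest of the way.

>>> {"op": "step_arm", "data": {
  "translation": [
    [1,-0.7,-0.9],
    [3,-2,-0.9],
    [5,-3,-0.9],
    [6.6,-3.9,-0.9],
    [6.6,-3.9,-0.9]
  ],
  "turn": [0,0,0,0,0]
}}

```text
time_s: 8.15
ee_pos: [0.5267, -0.1085, 0.4084]
tcp_rot: [-3.139, -0.056, -0.004]
ft_force: [0.3, 1.2, -1.4]
opening: 0.0313
gripper_force: 50.0
```

>>> {"op": "step_arm", "data": {
  "translation": [
    [0,0,0],
    [0,0,0],
    [0,0,0],
    [0,0,0],
    [0,0,0]
  ],
  "turn": [0,0,0,0,0]
}}

```text
time_s: 8.57
ee_pos: [0.5232, -0.1121, 0.4089]
tcp_rot: [3.141, 0.047, 0.0]
ft_force: [-0.4, -0.2, -1.0]
opening: 0.0311
gripper_force: 50.0
```

Run:
```python
from h import *
s=status.state();print(s["ee_pos"],s["tcp_rot"])
a=optics.grab_frame("wrist")[:,:,::-1];b=optics.grab_frame("scene")[:,:,::-1]
cs=optics.camera_model("scene");print(proj(cs,[[.5631,-.1119,.205],s["ee_pos"]+[.0267,.0008,-.1815]]))
cv2.imwrite("pics/v3.png",np.hstack([a[:,100:440],cv2.resize(b[120:260,210:330],(360,420),interpolation=2)]))
```

```text
[ 0.52321602 -0.11205009  0.40886887] [3.14110720e+00 4.65406332e-02 1.15964347e-04]
[[259.73230464 196.42341572]
 [258.52602432 187.31994791]]
```

View pics/v3.png

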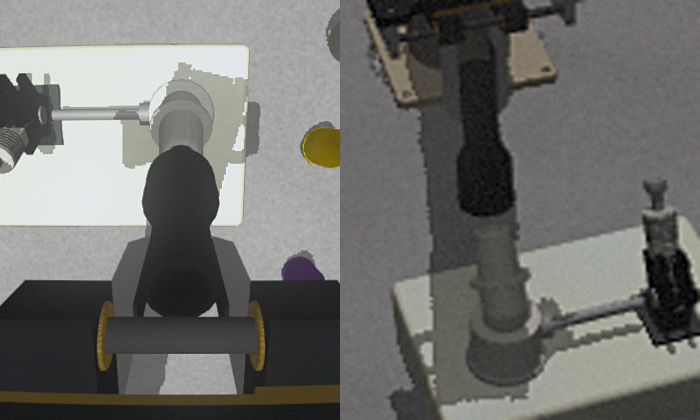

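The wrist view shows the spigot (column ~281) running straight into the nozzle mouth (column ~281). The scene strip shows the mouth just above the tip. Descending along the spigot axis.

>>> {"op": "step_arm", "data": {
  "translation": [
    [0.3,0,0.5],
    [0.6,0,1.0],
    [0.85,0,1.5],
    [1.1,0,1.9],
    [1.1,0,1.9]
  ],
  "turn": [0,0,0,0,0]
}}

```text
time_s: 9.08
ee_pos: [0.5355, -0.1112, 0.3887]
tcp_rot: [3.141, 0.049, 0.0]
ft_force: [1.3, 0.0, -1.5]
opening: 0.0314
gripper_force: 50.0
```

>>> {"op": "step_arm", "data": {
  "translation": [
    [0.1,0,0.2],
    [0.2,0,0.4],
    [0.3,0,0.55],
    [0.4,0,0.7],
    [0.4,0,0.7]
  ],
  "turn": [0,0,0,0,0],
  "newtons": 10
}}

```text
time_s: 9.5
ee_pos: [0.5388, -0.111, 0.3824]
tcp_rot: [3.141, 0.048, -0.0]
ft_force: [1.2, 0.3, -1.2]
opening: 0.0317
gripper_force: 10.0
```

>>> {"op": "step_arm", "data": {
  "translation": [
    [0.05,0.1,0.1],
    [0.15,0.1,0.25],
    [0.2,0.1,0.4],
    [0.25,0.1,0.5],
    [0.25,0.1,0.5]
  ],
  "turn": [0,0,0,0,0]
}}

```text
time_s: 9.92
ee_pos: [0.5414, -0.1118, 0.3775]
tcp_rot: [-3.141, -0.049, -0.0]
ft_force: [1.6, -0.0, -1.2]
opening: 0.0315
gripper_force: 10.0
```

>>> {"op": "step_arm", "data": {
  "translation": [
    [0.05,0,0.1],
    [0.15,0,0.25],
    [0.2,0,0.4],
    [0.25,0,0.5],
    [0.25,0,0.5]
  ],
  "turn": [0,0,0,0,0]
}}

```text
time_s: 10.33
ee_pos: [0.5439, -0.1119, 0.3739]
tcp_rot: [3.141, 0.048, 0.002]
ft_force: [-2.7, -0.4, 7.0]
opening: 0.0319
gripper_force: 10.0
```

Contact with the tip is about 15 mm in. Next I loosen the grip and swing it in an arc about the mouth, so the spigot tilts the nozzle to 30°.

>>> {"op": "step_arm", "data": {
  "translation": [
    [-0.3,0,0.0],
    [-0.6,0,0.1],
    [-0.9,0,0.2],
    [-1.2,0,0.3],
    [-1.5,0,0.4]
  ],
  "turn": [0,0,0,0,0],
  "newtons": 6
}}

```text
time_s: 10.75
ee_pos: [0.5281, -0.1124, 0.3681]
tcp_rot: [-3.141, -0.048, 0.001]
ft_force: [0.0, -0.4, -2.0]
opening: 0.032
gripper_force: 6.0
```

>>> {"op": "step_arm", "data": {
  "translation": [
    [-0.3,0,0.12],
    [-0.6,0,0.26],
    [-0.9,0,0.4],
    [-1.2,0,0.55],
    [-1.4,0,0.65]
  ],
  "turn": [0,0,0,0,0]
}}

```text
time_s: 11.17
ee_pos: [0.5143, -0.1128, 0.3619]
tcp_rot: [-3.141, -0.048, 0.001]
ft_force: [0.2, -0.5, -2.3]
opening: 0.0316
gripper_force: 6.0
```

```bash
cat > fit4.py <<'E'
from fit2 import *
from scipy.optimize import minimize
M=[]
for n in("wrist","scene"):
    c=optics.camera_model(n);im=optics.grab_frame(n).astype(int)
    ms=[m for m in spotter.masks_of("nozzle",n) if im[m["pixels"]].mean()<60 and np.ptp(im[m["pixels"]].mean(0))<12]
    m=ms[0];print(n,m["bbox"],round(m["confidence"],2),len(ms));M.append(m["pixels"])
mw,ms=M
SEG=[(0,80),(40,120),(80,160)]
def sil(c,P,sc=3):
    q=proj(c,P);I=np.zeros((420*sc,560*sc),np.uint8)
    for a,b in SEG:cv2.fillConvexPoly(I,cv2.convexHull((q[a:b]*sc).round().astype(np.int32)),1)
    return cv2.resize(I.astype(np.float32),(560,420),interpolation=cv2.INTER_AREA)
r0=int(proj(cs,[tcp-[0,0,.105]])[0,1])
def cost(x):
    P=nozheld(tcp,rot,*x)
    return np.abs(sil(cw,P)-mw)[:222].sum()/mw[:222].sum()+np.abs(sil(cs,P)-ms)[r0:].sum()/ms[r0:].sum()
def run(dx):
    b=min((cost((np.deg2rad(t),s,dx)),t,s) for t in range(0,48,4) for s in np.arange(.09,.125,.005))
    r=minimize(lambda y:cost((y[0],y[1],dx)),[np.deg2rad(b[1]),b[2]],method="Nelder-Mead",options=dict(initial_simplex=[[np.deg2rad(b[1])+i,b[2]+j] for i,j in((0,0),(.06,0),(0,.004))],maxiter=60))
    N=nozheld(tcp,rot,r.x[0],r.x[1],dx);o=N[:39].mean(0)
    print("dx",dx,"th",np.rad2deg(r.x[0]).round(1),"s",r.x[1].round(4),"cost",round(r.fun,3),"origin",o.round(4),"rel foot",((o-[.5856,-.1112,.166])*1e3).round(1))
for dx in(-.008,-.004,0,.004,.008):run(dx)
E
python3 fit4.py
```

```text
wrist [243.1, 106.3, 321.7, 314.7] 0.57 1
scene [249.2, 152.8, 271.9, 204.5] 0.63 1
dx -0.008 th 35.3 s 0.1169 cost 0.211 origin [ 0.5738 -0.111   0.1885] rel foot [-11.8   0.2  22.5]
dx -0.004 th 33.4 s 0.1146 cost 0.204 origin [ 0.5733 -0.111   0.1882] rel foot [-12.3   0.2  22.2]
dx 0 th 31.6 s 0.112 cost 0.193 origin [ 0.5728 -0.111   0.1884] rel foot [-12.8   0.2  22.4]
dx 0.004 th 29.7 s 0.1092 cost 0.177 origin [ 0.5724 -0.111   0.189 ] rel foot [-13.2   0.2  23. ]
dx 0.008 th 27.9 s 0.1076 cost 0.165 origin [ 0.5725 -0.111   0.1887] rel foot [-13.1   0.2  22.7]
```

Tilt is about 30° and the mouth is on the spigot axis, about 26 mm from the foot. Sliding on along the axis, then pushing.

>>> {"op": "step_arm", "data": {
  "translation": [
    [0.15,0,0.26],
    [0.3,0,0.52],
    [0.45,0,0.78],
    [0.6,0,1.04],
    [0.7,0,1.21]
  ],
  "turn": [0,0,0,0,0],
  "newtons": 12
}}

```text
time_s: 11.78
ee_pos: [0.5203, -0.1129, 0.3507]
tcp_rot: [-3.141, -0.048, 0.006]
ft_force: [-10.4, -0.4, 15.1]
opening: 0.0314
gripper_force: 12.0
```

>>> {"op": "step_arm", "data": {
  "translation": [
    [0,0,0],
    [0,0,0],
    [0.05,0,0.09],
    [0.1,0,0.17],
    [0.1,0,0.17]
  ],
  "turn": [0,0,0,0,0],
  "newtons": 40
}}

```text
time_s: 12.2
ee_pos: [0.5207, -0.1131, 0.3498]
tcp_rot: [3.141, 0.047, -0.007]
ft_force: [-10.6, 0.2, 16.2]
opening: 0.0307
gripper_force: 40.0
```

>>> {"op": "step_arm", "data": {
  "translation": [
    [0.05,0,0.09],
    [0.1,0,0.17],
    [0.15,0,0.26],
    [0.2,0,0.35],
    [0.2,0,0.35]
  ],
  "turn": [0,0,0,0,0]
}}

```text
time_s: 12.62
ee_pos: [0.521, -0.1133, 0.3485]
tcp_rot: [-3.141, -0.046, 0.01]
ft_force: [-19.6, 1.1, 34.1]
opening: 0.0314
gripper_force: 40.1
```

```bash
python3 fit4.py
```

```text
wrist [238.9, 105.2, 322.1, 316.4] 0.91 1Traceback (most recent call last):
  File "fit4.py", line 7, in <module>
    m=ms[0];print(n,m["bbox"],round(m["confidence"],2),len(ms));M.append(m["pixels"])
      ~~^^^
IndexError: list index out of range
```

>>> {"op": "step_arm", "data": {
  "translation": [
    [-0.05,0,-0.09],
    [-0.1,0,-0.17],
    [-0.15,0,-0.26],
    [-0.15,0,-0.26],
    [-0.15,0,-0.26]
  ],
  "turn": [0,0,0,0,0]
}}

```text
time_s: 13.23
ee_pos: [0.5208, -0.1131, 0.3487]
tcp_rot: [-3.141, -0.047, 0.008]
ft_force: [-10.8, 0.2, 15.5]
opening: 0.0317
gripper_force: 40.0
```

```bash
sed -i 's/mean()<60/mean()<75/; s/<12\]/<25 and im[m["pixels"]].mean()<70 and m["bbox"][0]>210 and m["bbox"][2]<345]/' fit4.py; python3 fit4.py; python3 -c "
from h import *
s=status.state();print(s['ft_force'],s['ft_torque'],s['ee_pos'])"
```

```text
wrist [239.5, 102.1, 320.1, 317.1] 0.59 1
scene [247.8, 157.5, 273.0, 210.3] 0.72 1
dx -0.008 th 36.0 s 0.1174 cost 0.225 origin [ 0.581  -0.1112  0.1754] rel foot [-4.6 -0.   9.4]
dx -0.004 th 35.2 s 0.1152 cost 0.218 origin [ 0.5823 -0.1112  0.1762] rel foot [-3.3  0.  10.2]
dx 0 th 33.9 s 0.1124 cost 0.198 origin [ 0.5825 -0.1112  0.1771] rel foot [-3.1  0.  11.1]
dx 0.004 th 30.9 s 0.1094 cost 0.18 origin [ 0.5801 -0.1113  0.1765] rel foot [-5.5 -0.1 10.5]
dx 0.008 th 28.9 s 0.1075 cost 0.163 origin [ 0.5798 -0.1113  0.1762] rel foot [-5.8 -0.1 10.2]
[-10.94572263   0.33593074  14.99881975] [0.17805251 2.10436105 0.00248625] [ 0.52079134 -0.11303458  0.34868363]
```

The nozzle sits about 11 mm off and isn't home yet, so it's probably wedged slightly askew in a stiff grip. I'll loosen so it can settle, then probe perpendicular to the axis for the neutral line.

>>> {"op": "step_arm", "data": {
  "translation": [
    [0,0,0],
    [0,0,0],
    [0,0,0],
    [0,0,0],
    [0,0,0]
  ],
  "turn": [0,0,0,0,0],
  "newtons": 3
}}

```text
time_s: 13.85
ee_pos: [0.5231, -0.1126, 0.3473]
tcp_rot: [3.141, 0.048, -0.001]
ft_force: [-3.9, -0.3, 3.4]
opening: 0.0321
gripper_force: 3.0
```

>>> {"op": "step_arm", "data": {
  "translation": [
    [0.05,0,-0.03],
    [0.1,0,-0.06],
    [0.17,0,-0.1],
    [0.25,0,-0.15],
    [0.25,0,-0.15]
  ],
  "turn": [0,0,0,0,0]
}}

```text
time_s: 14.27
ee_pos: [0.5256, -0.1123, 0.3484]
tcp_rot: [-3.141, -0.048, 0.002]
ft_force: [-2.5, -0.9, -3.9]
opening: 0.0318
gripper_force: 3.0
```

>>> {"op": "step_arm", "data": {
  "translation": [
    [-0.1,0,0.06],
    [-0.2,0,0.12],
    [-0.35,0,0.2],
    [-0.5,0,0.3],
    [-0.5,0,0.3]
  ],
  "turn": [0,0,0,0,0]
}}

```text
time_s: 14.68
ee_pos: [0.5212, -0.1125, 0.3462]
tcp_rot: [3.141, 0.049, 0.003]
ft_force: [0.4, 0.5, -0.9]
opening: 0.032
gripper_force: 3.0
```

>>> {"op": "step_arm", "data": {
  "translation": [
    [0.0,0,0.0],
    [0,0,0],
    [0.05,0,0.09],
    [-0.07,0,0.27],
    [-0.07,0,0.27]
  ],
  "turn": [0,0,0,0,0],
  "newtons": 14
}}

```text
time_s: 15.1
ee_pos: [0.52, -0.1126, 0.3432]
tcp_rot: [-3.141, -0.048, -0.0]
ft_force: [-0.1, 0.6, 0.6]
opening: 0.0318
gripper_force: 14.0
```

>>> {"op": "step_arm", "data": {
  "translation": [
    [0.0,0,0.1],
    [0.05,0,0.2],
    [0.05,0,0.2],
    [0.1,0,0.26],
    [0.1,0,0.26]
  ],
  "turn": [0,0,0,0,0]
}}

```text
time_s: 15.52
ee_pos: [0.5207, -0.1126, 0.3407]
tcp_rot: [-3.141, -0.048, 0.001]
ft_force: [-2.4, 0.5, 3.3]
opening: 0.0315
gripper_force: 14.0
```

```bash
python3 fit4.py; python3 -c "
from h import *
s=status.state();print(s['ft_force'],s['ft_torque'],s['ee_pos'])"
```

```text
wrist [239.4, 101.8, 321.6, 315.7] 0.79 1
scene [252.9, 158.3, 275.9, 209.7] 0.57 1
dx -0.008 th 37.7 s 0.1167 cost 0.185 origin [ 0.5838 -0.1106  0.1703] rel foot [-1.8  0.6  4.3]
dx -0.004 th 35.8 s 0.1133 cost 0.174 origin [ 0.5827 -0.1107  0.1707] rel foot [-2.9  0.5  4.7]
dx 0 th 33.9 s 0.1101 cost 0.169 origin [ 0.5819 -0.1107  0.1712] rel foot [-3.7  0.5  5.2]
dx 0.004 th 32.3 s 0.1084 cost 0.158 origin [ 0.5825 -0.1107  0.171 ] rel foot [-3.1  0.5  5. ]
dx 0.008 th 30.5 s 0.1043 cost 0.147 origin [ 0.5814 -0.1107  0.1728] rel foot [-4.2  0.5  6.8]
[-2.88653228  0.45045443  4.07136945] [0.17510017 0.51542812 0.09347814] [ 0.52072108 -0.11259856  0.34068781]
```

>>> {"op": "step_arm", "data": {
  "translation": [
    [0.05,0,0.09],
    [0.1,0,0.17],
    [0.1,0,0.17],
    [0.15,0,0.26],
    [0.15,0,0.26]
  ],
  "turn": [0,0,0,0,0]
}}

```text
time_s: 16.13
ee_pos: [0.5213, -0.1126, 0.3382]
tcp_rot: [-3.141, -0.048, 0.004]
ft_force: [-6.4, -0.2, 7.7]
opening: 0.032
gripper_force: 14.0
```

>>> {"op": "step_arm", "data": {
  "translation": [
    [0.0,0,0.12],
    [0.05,0,0.09],
    [0.1,0,0.17],
    [0.1,0,0.17],
    [0.1,0,0.17]
  ],
  "turn": [0,0,0,0,0]
}}

```text
time_s: 16.55
ee_pos: [0.5218, -0.1126, 0.3365]
tcp_rot: [-3.141, -0.048, 0.006]
ft_force: [-8.1, 1.1, 8.9]
opening: 0.0314
gripper_force: 14.0
```

```bash
python3 fit4.py
```

```text
wrist [240.9, 99.4, 322.1, 316.0] 0.78 1
scene [251.4, 162.1, 274.4, 213.0] 0.75 1
dx -0.008 th 38.9 s 0.115 cost 0.185 origin [ 0.5853 -0.1106  0.1688] rel foot [-0.3  0.6  2.8]
dx -0.004 th 36.9 s 0.1132 cost 0.171 origin [ 0.585  -0.1106  0.1678] rel foot [-0.6  0.6  1.8]
dx 0 th 35.5 s 0.1095 cost 0.149 origin [ 0.5846 -0.1106  0.1691] rel foot [-1.   0.6  3.1]
dx 0.004 th 34.1 s 0.1055 cost 0.144 origin [ 0.5843 -0.1106  0.1709] rel foot [-1.3  0.6  4.9]
dx 0.008 th 32.1 s 0.1033 cost 0.138 origin [ 0.5839 -0.1106  0.1708] rel foot [-1.7  0.6  4.8]
```

>>> {"op": "step_arm", "data": {
  "translation": [
    [0.0,0,0.1],
    [0.05,0,0.2],
    [0.1,0,0.28],
    [0.15,0,0.37],
    [0.15,0,0.37]
  ],
  "turn": [0,0,0,0,0],
  "newtons": 18
}}

```text
time_s: 17.17
ee_pos: [0.5225, -0.1126, 0.3336]
tcp_rot: [-3.141, -0.048, 0.009]
ft_force: [-11.6, 1.0, 15.9]
opening: 0.0318
gripper_force: 18.0
```

>>> {"op": "step_arm", "data": {
  "translation": [
    [0,0,0],
    [0,0,0],
    [0,0,0],
    [0,0,0],
    [0,0,0]
  ],
  "turn": [0,0,0,0,0],
  "newtons": 18
}}

```text
time_s: 17.58
ee_pos: [0.5225, -0.1126, 0.3336]
tcp_rot: [-3.141, -0.048, 0.008]
ft_force: [-11.7, 1.4, 15.9]
opening: 0.0316
gripper_force: 18.0
```

```bash
python3 fit4.py
```

```text
wrist [238.9, 96.6, 324.7, 316.5] 0.87 1
scene [250.7, 163.0, 274.1, 212.2] 0.62 1
dx -0.008 th 39.7 s 0.1146 cost 0.226 origin [ 0.5868 -0.1105  0.167 ] rel foot [1.2 0.7 1. ]
dx -0.004 th 38.3 s 0.112 cost 0.209 origin [ 0.5869 -0.1105  0.1673] rel foot [1.3 0.7 1.3]
dx 0 th 36.6 s 0.1081 cost 0.194 origin [ 0.5861 -0.1105  0.1684] rel foot [0.5 0.7 2.4]
dx 0.004 th 36.0 s 0.1062 cost 0.188 origin [ 0.5881 -0.1105  0.1693] rel foot [2.5 0.7 3.3]
dx 0.008 th 33.4 s 0.103 cost 0.16 origin [ 0.5863 -0.1105  0.1693] rel foot [0.7 0.7 3.3]
```

Axial push is about 20 N and the mouth is about 3 mm from the foot. Relaxing, releasing, backing off upward, and then checking that it stays home.

>>> {"op": "step_arm", "data": {
  "translation": [
    [-0.05,0,-0.09],
    [-0.1,0,-0.17],
    [-0.15,0,-0.26],
    [-0.15,0,-0.26],
    [-0.15,0,-0.26]
  ],
  "turn": [0,0,0,0,0]
}}

```text
time_s: 18.2
ee_pos: [0.5226, -0.1125, 0.3339]
tcp_rot: [-3.141, -0.048, 0.005]
ft_force: [-1.9, 0.1, -8.6]
opening: 0.0316
gripper_force: 18.0
```

>>> {"op": "step_arm", "data": {
  "translation": [
    [0,0,0],
    [0,0,0],
    [0,0,0],
    [0,0,0],
    [0,0,0]
  ],
  "turn": [0,0,0,0,0],
  "gripper": 1
}}

```text
time_s: 18.62
ee_pos: [0.5242, -0.1126, 0.3359]
tcp_rot: [3.141, 0.048, 0.003]
ft_force: [0.2, 0.2, 0.7]
opening: 0.0616
gripper_force: 0.0
```

>>> {"op": "step_arm", "data": {
  "translation": [
    [-0.5,0,-2],
    [-2,0,-5],
    [-4,0,-8],
    [-6,0,-10],
    [-6,0,-10]
  ],
  "turn": [0,0,0,0,0]
}}

```text
time_s: 19.03
ee_pos: [0.4624, -0.1154, 0.4399]
tcp_rot: [3.14, 0.046, 0.011]
ft_force: [0.6, -0.9, -0.9]
opening: 0.0932
gripper_force: 0.0
```

>>> {"op": "step_arm", "data": {
  "translation": [
    [0,0,0],
    [0,0,0],
    [0,0,0],
    [0,0,0],
    [0,0,0]
  ],
  "turn": [0,0,0,0,0]
}}

```text
time_s: 19.45
ee_pos: [0.4639, -0.1142, 0.4342]
tcp_rot: [-3.141, -0.049, 0.003]
ft_force: [-0.0, 0.0, -0.8]
opening: 0.0942
gripper_force: 0.0
```

```bash
cat > fit5.py <<'E'
from h import *
from scipy.optimize import minimize
V=[]
for n in("wrist","scene","top"):
    c=optics.camera_model(n);im=optics.grab_frame(n).astype(int);cv2.imwrite(f"pics/{n}5.png",im[:,:,::-1])
    q0=proj(c,[[.55,-.112,.23]])[0]
    for m in spotter.masks_of("nozzle",n):
        b=m["bbox"];print(n,np.round(b),round(m["confidence"],2),im[m["pixels"]].mean(0).round())
        if b[0]-8<q0[0]<b[2]+8 and b[1]-8<q0[1]<b[3]+8 and im[m["pixels"]].mean()<75: V.append((c,m["pixels"],n));break
SEG=[(0,80),(40,120),(80,160)]
def sil(c,P,sc=3):
    q=proj(c,P);I=np.zeros((420*sc,560*sc),np.uint8)
    for a,b in SEG:cv2.fillConvexPoly(I,cv2.convexHull((q[a:b]*sc).round().astype(np.int32)),1)
    return cv2.resize(I.astype(np.float32),(560,420),interpolation=cv2.INTER_AREA)
def pts(x): # x: origin offset mm from foot, tilt, lateral tilt
    return (Ro.from_euler("z",.03)*Ro.from_euler("y",-x[3])*Ro.from_euler("x",x[4])).apply(nozpts())+np.array([.5856,-.1112,.166])+np.array(x[:3])/1e3
def cost(x,vs):return sum(np.abs(sil(c,pts(x))-m).sum()/m.sum() for c,m,n in vs)
def fit(vs):
    x0=np.array([-1.5,0,3,.52,0]);S=[x0]+[x0+d for d in np.diag([4,4,4,.08,.08])]
    r=minimize(cost,x0,args=(vs,),method="Nelder-Mead",options=dict(initial_simplex=S,maxiter=300,xatol=.01,fatol=1e-4))
    print([v[2] for v in vs],"off mm",r.x[:3].round(1),"tilt",np.rad2deg(r.x[3:]).round(1),"cost",round(r.fun,3))
fit(V)
if len(V)>2: fit(V[:2]);fit(V[::2])
E
python3 fit5.py; python3 -c "
from h import *
s=status.state();print(s['ft_force'],s['ee_pos'],s['opening'])"
```

```text
wrist [251.  39. 310. 164.] 0.93 [65. 67. 66.]
scene [249. 162. 274. 212.] 0.88 [26. 25. 25.]
top [293. 173. 319. 219.] 0.75 [15. 15. 14.]
['wrist', 'scene', 'top'] off mm [-1.8  0.5  2.6] tilt [28.1  0. ] cost 0.345
['wrist', 'scene'] off mm [-0.4  0.8  3.7] tilt [28.8  0.2] cost 0.148
['wrist', 'top'] off mm [-1.8 -0.5  3.6] tilt [28.2 -0.1] cost 0.231
[-0.01672483  0.71787364  0.21837251] [ 0.46364203 -0.11434524  0.43512569] 0.0939543687035205[ WARN:0@0.920] global loadsave.cpp:1063 imwrite_ Unsupported depth image for selected encoder is fallbacked to CV_8U.
```

The nozzle is home: about 3 mm off, straight at about 28–30°, and it resisted a 7 N pull before release. Next the lever: hover near it and measure the collar.

>>> {"op": "step_arm", "data": {
  "translation": [
    [0.5,-3,0],
    [1.5,-6,0],
    [2.5,-9,0],
    [3.3,-12,0],
    [4.3,-15,0]
  ],
  "turn": [0,0,0,0,0]
}}

```text
time_s: 20.17
ee_pos: [0.502, 0.0383, 0.4355]
tcp_rot: [-3.141, -0.048, -0.0]
ft_force: [0.2, 0.0, 0.3]
opening: 0.0941
gripper_force: 0.0
```

>>> {"op": "step_arm", "data": {
  "translation": [
    [0,-1,1],
    [0,-1.9,3],
    [0,-1.9,5],
    [0,-1.9,5],
    [0,-1.9,5]
  ],
  "turn": [0,0,0,0,0]
}}

```text
time_s: 20.58
ee_pos: [0.5008, 0.0553, 0.3846]
tcp_rot: [3.14, 0.047, -0.004]
ft_force: [-0.3, 0.1, 0.3]
opening: 0.0934
gripper_force: 0.0
```

>>> {"op": "step_arm", "data": {
  "translation": [
    [0,0,0],
    [0,0,0],
    [0,0,0],
    [0,0,0],
    [0,0,0]
  ],
  "turn": [0,0,0,0,0]
}}

```text
time_s: 21.0
ee_pos: [0.5016, 0.0557, 0.3859]
tcp_rot: [-3.141, -0.048, -0.002]
ft_force: [0.7, 0.0, -0.5]
opening: 0.0939
gripper_force: 0.0
```

```bash
cat > lev.py <<'E'
from h import *
s=status.state();print(s["ee_pos"],s["tcp_rot"])
c=optics.camera_model("wrist");im=optics.grab_frame("wrist");cv2.imwrite("pics/lev.png",im[:,:,::-1])
a=np.linspace(0,2*np.pi,40)
def levpts(ang,lift,u=(.568,-.0267,.0305)):
    ax=np.array([np.sin(ang),0,np.cos(ang)]);e=np.array([np.cos(ang),0,-np.sin(ang)])
    f=lambda h,r:np.array([.03,.085,.1])+ax*h+r*(np.cos(a)[:,None]*e+np.sin(a)[:,None]*[0,1,0])
    P=np.vstack([f(.055+lift,.016),f(.089+lift,.016),f(.108,.011),f(.120,.011)])
    return Ro.from_euler("z",u[2]).apply(P)+[u[0],u[1],0]
for q in("collar","lever"):
    for m in spotter.masks_of(q,"wrist"):print(q,np.round(m["bbox"],1),round(m["confidence"],2),im[m["pixels"]].mean(0).round())
for ang,l in((-28,0),(28,0),(28,.009),(-28,.009)):
    q=proj(c,levpts(np.deg2rad(ang),l));print("pred",ang,l,"collar",q[:80].min(0).round(1),q[:80].max(0).round(1),"all",q.min(0).round(1),q.max(0).round(1))
E
python3 lev.py
```

```text
[0.50155849 0.05571262 0.38585481] [-3.14108471e+00 -4.77219976e-02 -1.80264257e-03]
collar [261.  110.8 296.1 147.2] 0.83 [108. 109. 105.]
lever [259.4  88.  298.7 176.4] 0.85 [107. 108. 106.]
pred -28 0 collar [259.5 106.9] [298.1 159.4] all [259.5 106.9] [298.1 176.7]
pred 28 0 collar [258.1  18.9] [299.1  78.8] all [258.1  -8.2] [299.1  78.8]
pred 28 0.009 collar [257.3  10.1] [299.7  72.5] all [257.3  -8.2] [299.7  72.5]
pred -28 0.009 collar [259.  111.7] [298.5 165.5] all [259.  111.7] [298.5 176.7]
```

The prediction matches the seen lever (cap bottom row 176.7 against 176.4, collar columns 259–298 against 261–296). Going down on the collar and gripping.

>>> {"op": "step_arm", "data": {
  "translation": [
    [2,0,1],
    [4,-0.1,3],
    [6,-0.1,6],
    [6,-0.1,8],
    [6,-0.1,10]
  ],
  "turn": [0,0,0,0,0]
}}

```text
time_s: 21.57
ee_pos: [0.5619, 0.0587, 0.2836]
tcp_rot: [3.141, 0.048, -0.001]
ft_force: [0.5, -0.4, 0.7]
opening: 0.0942
gripper_force: 0.0
```

>>> {"op": "step_arm", "data": {
  "translation": [
    [0,0,1],
    [0,0,2.5],
    [0,0,3.5],
    [0,0,4.4],
    [0,0,4.4]
  ],
  "turn": [0,0,0,0,0]
}}

```text
time_s: 21.98
ee_pos: [0.5606, 0.0587, 0.24]
tcp_rot: [3.141, 0.048, -0.004]
ft_force: [-0.5, 0.4, -0.3]
opening: 0.0938
gripper_force: 0.0
```

>>> {"op": "step_arm", "data": {
  "translation": [
    [0,0,0],
    [0,0,0],
    [0,0,0],
    [0,0,0],
    [0,0,0]
  ],
  "turn": [0,0,0,0,0],
  "gripper": 0.4
}}

```text
time_s: 22.4
ee_pos: [0.5615, 0.0588, 0.2419]
tcp_rot: [-3.141, -0.048, -0.002]
ft_force: [-0.0, 0.3, 0.6]
opening: 0.0643
gripper_force: 0.0
```

>>> {"op": "step_arm", "data": {
  "translation": [
    [0,0,0],
    [0,0,0],
    [0,0,0],
    [0,0,0],
    [0,0,0]
  ],
  "turn": [0,0,0,0,0],
  "gripper": 0,
  "newtons": 30
}}

```text
time_s: 22.82
ee_pos: [0.5613, 0.059, 0.2413]
tcp_rot: [-3.141, -0.048, 0.0]
ft_force: [-1.1, 0.5, 1.3]
opening: 0.0312
gripper_force: 30.0
```

>>> {"op": "step_arm", "data": {
  "translation": [
    [-0.15,0,-0.3],
    [-0.3,0,-0.6],
    [-0.45,0,-0.85],
    [-0.6,0,-1.1],
    [-0.6,0,-1.1]
  ],
  "turn": [0,0,0,0,0]
}}

```text
time_s: 23.23
ee_pos: [0.5553, 0.0588, 0.2524]
tcp_rot: [-3.141, -0.049, -0.001]
ft_force: [4.1, 1.5, -9.8]
opening: 0.0315
gripper_force: 30.0
```

>>> {"op": "step_arm", "data": {
  "translation": [
    [0,0,0],
    [0,0,0],
    [0,0,0],
    [0,0,0],
    [0,0,0]
  ],
  "turn": [0,0,0,0,0]
}}

```text
time_s: 23.65
ee_pos: [0.5555, 0.0588, 0.2522]
tcp_rot: [-3.141, -0.049, -0.0]
ft_force: [4.3, 2.0, -8.9]
opening: 0.0312
gripper_force: 30.0
```

>>> {"op": "step_arm", "data": {
  "translation": [
    [0.5,0,-0.25],
    [1.0,0,-0.47],
    [1.55,0,-0.65],
    [2.1,0,-0.8],
    [2.65,0,-0.9]
  ],
  "turn": [0,0,0,0,0]
}}

```text
time_s: 24.07
ee_pos: [0.5796, 0.0595, 0.2603]
tcp_rot: [3.141, 0.049, -0.012]
ft_force: [-4.4, 3.5, -11.1]
opening: 0.0315
gripper_force: 30.0
```

>>> {"op": "step_arm", "data": {
  "translation": [
    [0.55,0,-0.07],
    [1.1,0,-0.11],
    [1.65,0,-0.1],
    [2.2,0,-0.07],
    [2.8,0,0.01]
  ],
  "turn": [0,0,0,0,0]
}}

```text
time_s: 24.48
ee_pos: [0.6061, 0.0604, 0.2614]
tcp_rot: [3.141, 0.049, -0.017]
ft_force: [-11.9, 2.8, 3.7]
opening: 0.0312
gripper_force: 30.0
```

>>> {"op": "step_arm", "data": {
  "translation": [
    [0,0,0],
    [0,0,0],
    [0,0,0],
    [0,0,0],
    [0,0,0]
  ],
  "turn": [0,0,0,0,0],
  "newtons": 15
}}

```text
time_s: 24.9
ee_pos: [0.6086, 0.0604, 0.2613]
tcp_rot: [-3.141, -0.048, 0.006]
ft_force: [-5.4, 1.9, -5.5]
opening: 0.0311
gripper_force: 15.0
```

```bash
python3 lev.py; python3 -c "
from h import *
s=status.state();print(s['ft_force'],s['ft_torque'],s['ee_pos'])"
```

```text
[0.60859512 0.0604143  0.26133465] [-3.14105134 -0.04826594  0.00589566]
collar [244.7 241.6 314.6 308.9] 0.77 [108. 109. 104.]
lever [245.  221.7 316.  318.4] 0.89 [103. 103. 101.]
pred -28 0 collar [251.9 284.9] [309. 364.] all [251.9 284.9] [309.  418.4]
pred 28 0 collar [247.9 176.9] [312.8 248.2] all [247.9 164.5] [312.8 248.2]
pred 28 0.009 collar [246.1 170.9] [314.5 246.3] all [246.1 164.5] [314.5 246.3]
pred -28 0.009 collar [250.9 297.9] [309.9 379.4] all [250.9 297.9] [309.9 418.4]
[-5.85423347  3.12141255 -5.36376772] [ 0.58884427  1.3438099  -0.06570481] [0.60859408 0.06040945 0.2613424 ]
```

>>> {"op": "step_arm", "data": {
  "translation": [
    [0.55,0,0.11],
    [1.1,0,0.26],
    [1.6,0,0.45],
    [2.15,0,0.66],
    [2.6,0,0.88]
  ],
  "turn": [0,0,0,0,0]
}}

```text
time_s: 25.47
ee_pos: [0.6379, 0.0602, 0.2535]
tcp_rot: [3.141, 0.047, 0.006]
ft_force: [0.8, 0.1, -0.1]
opening: 0.0004
gripper_force: 0.0
```

>>> {"op": "step_arm", "data": {
  "translation": [
    [0.05,0,0.02],
    [0.1,0,0.05],
    [0.1,0,0.05],
    [0.1,0,0.05],
    [0.1,0,0.05]
  ],
  "turn": [0,0,0,0,0]
}}

```text
time_s: 25.88
ee_pos: [0.6367, 0.061, 0.252]
tcp_rot: [3.141, 0.048, 0.0]
ft_force: [-0.1, 0.3, -0.3]
opening: 0.0007
gripper_force: 0.0
```

The pads slid off the collar mid-swing. Backing up and measuring where the lever stands.

>>> {"op": "step_arm", "data": {
  "translation": [
    [0,0,-3],
    [0,0,-6],
    [0,0,-9],
    [-3,0,-12],
    [-6,0,-13]
  ],
  "turn": [0,0,0,0,0]
}}

```text
time_s: 26.3
ee_pos: [0.5784, 0.0593, 0.3857]
tcp_rot: [-3.14, -0.048, -0.012]
ft_force: [-0.0, 0.9, 0.3]
opening: 0.0006
gripper_force: 0.0
```

>>> {"op": "step_arm", "data": {
  "translation": [
    [-2,0,0],
    [-4,0,0],
    [-6,0,0],
    [-6,0,0],
    [-6,0,0]
  ],
  "turn": [0,0,0,0,0]
}}

```text
time_s: 26.72
ee_pos: [0.5166, 0.0574, 0.3826]
tcp_rot: [-3.141, -0.049, -0.002]
ft_force: [0.6, -0.2, -0.4]
opening: 0.0001
gripper_force: 0.0
```

```bash
cat >> lev.py <<'E'
print("--")
for ang in range(-30,35,5):
    q=proj(c,levpts(np.deg2rad(ang),.008));print("pred",ang,"collar",q[:80].min(0).round(1),q[:80].max(0).round(1),"cap",q[80:].min(0).round(1),q[80:].max(0).round(1))
E
python3 lev.py
```

```text
[0.51661648 0.05737009 0.38256607] [-3.14107843e+00 -4.87715871e-02 -2.14545501e-03]
collar [260.2  81.8 301.3 122.1] 0.75 [135. 136. 131.]
lever [256.9  78.2 302.9 125. ] 0.83 [128. 130. 127.]
pred -28 0 collar [261.  124.7] [299.6 177.5] all [261.  124.7] [299.6 196.5]
pred 28 0 collar [259.7  38.1] [300.8  96.9] all [259.7  13.3] [300.8  96.9]
pred 28 0.009 collar [259.  30.] [301.5  91. ] all [259.   13.3] [301.5  91. ]
pred -28 0.009 collar [260.6 129.9] [300.  184.1] all [260.6 129.9] [300.  196.5]
--
pred -30 collar [260.8 131.9] [299.8 186. ] cap [266.  168.8] [294.5 200.2]
pred -25 collar [260.4 125.3] [300.2 179. ] cap [265.6 157.9] [294.9 190.7]
pred -20 collar [260.  118.6] [300.5 171.1] cap [265.2 146.1] [295.2 179.8]
pred -15 collar [259.7 111.7] [300.9 162.2] cap [264.9 133.5] [295.5 167.6]
pred -10 collar [259.4 104.7] [301.1 152.6] cap [264.6 120.3] [295.8 154.3]
pred -5 collar [259.1  97.8] [301.4 142.2] cap [264.4 106.8] [296. 140.]
pred 0 collar [259.   87.3] [301.5 131.1] cap [264.2  91.9] [296.2 124.9]
pred 5 collar [258.8  75.8] [301.7 123.3] cap [264.   76.1] [296.3 111.2]
pred 10 collar [258.8  64.7] [301.7 116.5] cap [264.   60.8] [296.4  97.6]
pred 15 collar [258.8  54.2] [301.7 109.5] cap [264.   46.1] [296.4  84. ]
pred 20 collar [258.9  44.5] [301.6 102.6] cap [264.1  32.5] [296.3  70.8]
pred 25 collar [259.   35.7] [301.5  95.7] cap [264.2  20.1] [296.2  58. ]
pred 30 collar [259.2  27.9] [301.3  89. ] cap [264.4   9.1] [296.  46.]
```

The lever stands at about +4°, with the collar riding 8 mm up on the gate. I'll push the lever over to the back with closed fingertips on the end cap, so the collar can drop into the back notch by its own spring.

>>> {"op": "step_arm", "data": {
  "translation": [
    [2,0,1],
    [4,0,3],
    [5.7,0,5],
    [5.7,0,7],
    [5.7,0,8.2]
  ],
  "turn": [0,0,0,0,0],
  "gripper": 0
}}

```text
time_s: 27.28
ee_pos: [0.5748, 0.059, 0.2969]
tcp_rot: [3.141, 0.048, -0.004]
ft_force: [-0.6, 0.4, 0.5]
opening: -0.0
gripper_force: 0.0
```

>>> {"op": "step_arm", "data": {
  "translation": [
    [0,0,0],
    [0,0,0],
    [0,0,0],
    [0,0,0],
    [0.3,0,0]
  ],
  "turn": [0,0,0,0,0]
}}

```text
time_s: 27.7
ee_pos: [0.577, 0.0593, 0.301]
tcp_rot: [-3.141, -0.049, -0.003]
ft_force: [1.0, 0.2, -0.4]
opening: 0.0005
gripper_force: 0.0
```

>>> {"op": "step_arm", "data": {
  "translation": [
    [0.5,0,0],
    [1.0,0,0],
    [1.5,0,0],
    [2.0,0,0],
    [2.5,0,0.1]
  ],
  "turn": [0,0,0,0,0]
}}

```text
time_s: 28.12
ee_pos: [0.6018, 0.06, 0.299]
tcp_rot: [-3.141, -0.048, 0.002]
ft_force: [-3.4, -0.4, 3.4]
opening: 0.0002
gripper_force: 1.9
```

>>> {"op": "step_arm", "data": {
  "translation": [
    [0.5,0,0],
    [1.0,0,0.05],
    [1.5,0,0.1],
    [2.0,0,0.15],
    [2.5,0,0.2]
  ],
  "turn": [0,0,0,0,0]
}}

```text
time_s: 28.53
ee_pos: [0.6281, 0.0607, 0.2968]
tcp_rot: [3.141, 0.048, 0.003]
ft_force: [-7.2, 0.6, 0.2]
opening: 0.0006
gripper_force: 4.3
```

>>> {"op": "step_arm", "data": {
  "translation": [
    [0.2,0,0.05],
    [0.4,0,0.1],
    [0.5,0,0.1],
    [0.6,0,0.1],
    [0.6,0,0.1]
  ],
  "turn": [0,0,0,0,0]
}}

```text
time_s: 28.95
ee_pos: [0.6295, 0.0608, 0.2959]
tcp_rot: [3.141, 0.048, -0.014]
ft_force: [-13.8, -0.5, 7.2]
opening: 0.0006
gripper_force: 7.3
```

A stop shows at about the predicted open angle. Backing off and checking the angle and collar height.

>>> {"op": "step_arm", "data": {
  "translation": [
    [-1,0,0],
    [-2,0,-2],
    [-4,0,-5],
    [-8,0,-8],
    [-12,0,-8.5]
  ],
  "turn": [0,0,0,0,0]
}}

```text
time_s: 29.37
ee_pos: [0.5225, 0.0576, 0.3837]
tcp_rot: [-3.14, -0.047, -0.02]
ft_force: [0.3, 1.2, 2.0]
opening: 0.0008
gripper_force: 0.0
```

>>> {"op": "step_arm", "data": {
  "translation": [
    [0,0,0],
    [0,0,0],
    [0,0,0],
    [0,0,0],
    [0,0,0]
  ],
  "turn": [0,0,0,0,0]
}}

```text
time_s: 29.78
ee_pos: [0.5202, 0.0575, 0.3793]
tcp_rot: [-3.141, -0.048, -0.001]
ft_force: [0.2, -0.4, -0.5]
opening: 0.0003
gripper_force: 0.0
```

```bash
cat >> lev.py <<'E'
for n in("scene","top"):
    cc=optics.camera_model(n);I=optics.grab_frame(n)
    for q in("collar","lever"):
        for m in spotter.masks_of(q,n)[:1]:print(n,q,np.round(m["bbox"],1),round(m["confidence"],2))
    for ang in(22,25,28,30):
      for l in(0,.008):
        p=proj(cc,levpts(np.deg2rad(ang),l));print("pred",n,ang,l,"collar",p[:80].min(0).round(1),p[:80].max(0).round(1),"all",p.min(0).round(1),p.max(0).round(1))
E
python3 lev.py | grep -v "pred -"
python3 -c "
import cv2,numpy as np
"
```

```text
[0.52021435 0.05746349 0.37925277] [-3.14121733e+00 -4.79492061e-02 -1.47467282e-03]
collar [258.3  48.4 301.9 100.7] 0.6 [144. 145. 140.]
lever [258.2  20.2 303.3 126.9] 0.55 [138. 139. 136.]
pred 28 0 collar [259.3  41.9] [300.8 100.9] all [259.3  17.2] [300.8 100.9]
pred 28 0.009 collar [258.6  33.7] [301.5  95.1] all [258.6  17.2] [301.5  95.1]
--
pred 0 collar [258.6  91.9] [301.6 136. ] cap [263.8  96.9] [296.2 130.2]
pred 5 collar [258.4  80.2] [301.7 127.6] cap [263.7  81. ] [296.3 116.2]
pred 10 collar [258.4  69. ] [301.7 120.7] cap [263.6  65.4] [296.4 102.5]
pred 15 collar [258.4  58.4] [301.7 113.8] cap [263.6  50.6] [296.3  88.8]
pred 20 collar [258.4  48.5] [301.7 106.8] cap [263.7  36.8] [296.3  75.3]
pred 25 collar [258.6  39.5] [301.5  99.8] cap [263.8  24.1] [296.1  62.4]
pred 30 collar [258.8  31.6] [301.3  93. ] cap [264.   12.9] [295.9  50.3]
scene collar [319.2 203.5 331.5 218.1] 0.62
scene lever [314.6 201.6 338.3 227. ] 0.64
pred scene 22 0 collar [317.4 200.5] [331.  215.8] all [317.4 197.1] [331.8 215.8]
pred scene 22 0.008 collar [318.  199.2] [331.7 214.6
[... 590 characters left out ...]
lever [223.1 147.8 241.3 176.4] 0.53
pred top 22 0 collar [219.7 156.6] [235.7 177.3] all [219.7 150.6] [235.7 177.3]
pred top 22 0.008 collar [219.3 154.6] [235.4 175.5] all [219.3 150.6] [235.4 175.5]
pred top 25 0 collar [219.8 155.1] [235.7 176. ] all [219.8 148.3] [235.7 176. ]
pred top 25 0.008 collar [219.4 152.9] [235.5 174. ] all [219.4 148.3] [235.5 174. ]
pred top 28 0 collar [219.9 153.6] [235.7 174.7] all [219.9 146.1] [235.7 174.7]
pred top 28 0.008 collar [219.5 151.3] [235.5 172.5] all [219.5 146.1] [235.5 172.5]
pred top 30 0 collar [220.  152.7] [235.8 173.9] all [220.  144.7] [235.8 173.9]
pred top 30 0.008 collar [219.6 150.2] [235.5 171.6] all [219.6 144.7] [235.5 171.6]
```

All three cameras agree: lever at about +27–28° and collar down (wrist collar bottom row 100.7 against 100.9 predicted for down and 95 for raised). Last check that the nozzle is still home, then hand in.

```bash
python3 fit5.py 2>/dev/null
```

```text
wrist [451. 112. 558. 276.] 0.81 [26. 26. 27.]
scene [179. 178. 200. 225.] 0.88 [50. 39. 56.]
scene [250. 162. 274. 213.] 0.84 [26. 26. 25.]
top [366. 191. 401. 212.] 0.93 [116. 103.  46.]
top [366. 268. 395. 291.] 0.9 [51. 26. 63.]
top [292. 174. 322. 222.] 0.72 [29. 29. 28.]
['wrist', 'scene', 'top'] off mm [-1.4  0.7  3.1] tilt [29.3  0.5] cost 0.238
['wrist', 'scene'] off mm [-1.   1.4  2.8] tilt [28.7  0.1] cost 0.123
['wrist', 'top'] off mm [-2.  -2.1 -1.2] tilt [28.9 -0.2] cost 0.071
```

```bash
python3 -c "
from bench import workorder
print(workorder.hand_in())"
```

```text
the job is handed in; nothing more can be done
None
```

The job is handed in: camera checks put the black nozzle straight and home on the spigot (about 3 mm off), then the lever over at the back with its collar down in the notch; the other things were not touched, but one test push peaked near 40 N at the wrist and the pads slipped off the collar mid-swing, so I finished the swing by pushing the end cap.

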